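# Unpack a grinding wheel and hang it on the storage peg

## Task

Unpack the new green grinding wheel and hang it on the storage rack: lift the clear hood off the wheel case and stand it upright on the bench, then hang the new wheel on the peg that already carries the green wheel. Slide both green wheels right home along that peg, the old one against the rack's back board and the new one against the old one, and let go. Never drop a wheel, and leave the grey wheel and the wrench, jar and tape alone.

Things in the scene. Friction and masses are not known exactly. Their poses are not given: they have to be found in the camera images.
- rack: Fixed plywood rack. Origin: on the bench, middle of the back board's front face (x = 0); x points out along the pegs, y along the board. Board 380 mm wide, 18 thick, 165 high; base board 18 mm thick, x -30 to 120 mm. Two level dark dowel pegs, 24 mm in diameter, 120 mm long, stick out along +x at y = +95 and -95 mm, axes 130 mm above the bench; their last 8 mm taper to 16 mm diameter
- peg_left (a point): tip of the peg at y = +95 mm of the rack, on the peg's axis, 120 mm out from the board, 130 mm above the bench
- peg_right (a point): tip of the peg at y = -95 mm of the rack, on the peg's axis, 120 mm out from the board, 130 mm above the bench
- wheel_green: Old green grinding wheel, 125 mm diameter, 20 mm thick, bore 32 mm, about 0.5 kg, white paper labels, hanging loose on either peg, its centre 68 to 85 mm from the board, so in the way until slid back (a push of a few N). Origin at its centre, x along the bore; the centre hangs 4 mm below the peg's axis. Fully home it is 10 mm from the board's face
- wheel_grey: Grey grinding wheel of the same size hanging loose on the other peg; to be left alone. Origin at its centre, x axis along the bore
- wheel_new: New green wheel, size as wheel_green, 0.3 to 0.7 kg, standing on edge in the case's slot under the hood. Origin at its centre (70 mm above the bench in the case, so its top is at 133 mm), x along the bore, level. Fully home its centre is 30 mm from the back board's face. Can be held with the fingers on its two faces near its top
- case: Fixed blue plastic base of the wheel case. Origin on the bench under its middle; x across it (along the wheel's bore), y along its length. Flange 80 x 180 mm, 8 mm thick; on it a tray 40 x 140 mm, walls to 45 mm above the bench, with a 24 mm wide slot; the wheel stands 88 mm proud of the walls
- hood: Loose clear hood of the case, 54 (x) x 154 (y) mm, 140 mm high without handle, open below, walls 4 mm, 0.25 kg, blue rim at the foot. It stands on the flange over tray and wheel (3 mm play each side) and must rise 130 mm to clear the wheel. Origin at the middle of its lower edge, z up; x, y as the case's
- hood_handle (a point): middle of the hood's black bar handle, 165 mm above the hood's lower edge; the bar is 14 mm thick (x), 14 mm high, 100 mm long (y), with a 18 mm gap between it and the hood's top; legs 43 mm either side of the middle
- wrench: bystander: steel wrench 190 mm long lying on the bench, origin under its middle
- jar: bystander: jar 64 mm in diameter, 95 mm high, yellow cap, origin under its middle
- tape: bystander: roll of paper tape lying flat, 104 mm in diameter, 36 mm high, origin under its middle
There are look-alikes about, which are no part of the job. What is shaped like the wheel_green but purple is not meant. There is more than one size of the hood; the one meant has the size given above.

How it is judged (in metres and radians):
On the way, in this order (a step that is already met when the one before it is completed fails the run):
1. the hood is off the case, upright on the bench and let go (height (world z) of hood below 0.004 m and angle between hood's own z axis and vertical below 0.1 rad and contact force between hood and the fingers below 0.2 N and linear speed of hood below 0.03 m/s), for 0.2 s.
2. the new wheel hangs on the green wheel's peg, let go (distance between wheel_new and wheel_green below 0.12 m and x of wheel_new in the frame of rack below 0.125 m and z of wheel_new in the frame of rack between 0.118 and 0.134 m and contact force between wheel_new and the fingers below 0.2 N), for 0.2 s.
At the end, for the whole second after the job is handed in: Both green wheels hang at rest on the one peg, centres within 16 mm (old) and 40 mm (new) of the board and 27 mm of each other (10, 30 and 20 mm when touching). The hood stands upright on the bench. Grey wheel within 20 mm, wrench, jar, tape within 30 mm of their starts (x of wheel_green in the frame of rack below 0.016 m and x of wheel_new in the frame of rack below 0.04 m and distance between wheel_new and wheel_green below 0.027 m and z of each of wheel_new, wheel_green in the frame of rack above 0.118 m and linear speed of each of wheel_new, wheel_green, hood below 0.02 m/s and height (world z) of hood below 0.004 m and angle between hood's own z axis and vertical below 0.1 rad and distance of wheel_grey from where it was at the start of the episode below 0.02 m and distance of each of wrench, jar, tape from where it was at the start of the episode below 0.03 m).
It fails at once if a wheel is dropped or laid down (its centre less than 50 mm above the bench) (height (world z) of any of wheel_new, wheel_green, wheel_grey below 0.05 m).
It fails at once if the grey wheel is moved more than 20 mm (distance of wheel_grey from where it was at the start of the episode above 0.02 m).
It fails at once if the wrench, jar or tape is moved more than 30 mm (distance of any of wrench, jar, tape from where it was at the start of the episode above 0.03 m).
It also fails if it takes over 72 s, if anything falls off the work surface, if the arm or the gripper's body presses on something with over 40 N, if the wrist force passes 120 N, or if a joint passes its speed limit or range.

## Robot

A 7-joint arm with a two-finger parallel gripper is mounted at the origin on the work surface. World frame = base frame: x ahead of the robot, y to its left, z up, the work surface at z = 0. Lengths are in m, angles in degrees, forces in N, time in s.
With the tool pointing down it reaches from about 0.425 to 0.875 m from the base axis. Payload 4.7 kg.
Tool frame: the origin (TCP) lies between the finger pads; the fingertips stand 8 mm ahead of it and the grasp point (between the pads) lies 11 mm behind it; z points along the fingers, y is the line along which they close (so a half turn about z gives the same grasp; the last joint's range is limited). The gripper opens to 87 mm and grips with 3 to 60 N. Pads are 19 mm wide; open, the fingers measure 117 mm over their backs; the gripper's body (75 mm by 190 mm) begins 51 mm behind the grasp point.
Start: joints at [-68.692, 18.392, -4.016, 83.108, 1.295, 78.541, -3.26], TCP at [0.228, 0.609, 0.231] pointing down, gripper open.
Joint ranges: [-163.93, 163.93], [-17.29, 119.83], [-79.2, 71.16], [3.27, 140.29], [-89.18, 269.18], [5.43, 117.66], [-154.24, 154.24]. Speed limits (degrees/s): [147.25, 147.25, 180, 180, 180, 180, 180].

## Interface

Orientations are given as [roll, pitch, yaw] about the fixed x, y, z axes, in that order (R = Rz(yaw) Ry(pitch) Rx(roll)).
In Python, from cell import env, viewer gives the robot as it stands. The module is installed in compiled form; this text tells all that it offers.
- The arm moves only by the tool arm_command, never from a script. Its argument "series" is a list of rows, each a list of 2 entries, a list of its own where there are three numbers: the shift along the tool's x, y, z in mm, then the turn about the tool's z in rad. A call has exactly 5 rows; each row is the pose to reach, as a shift and turn from the pose commanded when the call began, along the tool's axes at that moment; what a row does not reach only later rows make up. A row lasts 1/10 s, in which the tool goes at most 50 mm and 8.59 degrees, less where a joint would pass 70% of its speed; a pose out of reach is approached as far as the arm can. A call with a gripper value outside its range is refused whole. "grip" is the gripper command: -1 is fully open, 1 is shut, values between are in proportion, set as the call begins (left out, the last holds). The fingers move at their own pace and stop on an object; "grip_force" is the grip in N (left out, the last holds). Time passes only in rows, so rows that repeat a pose let the fingers close, or fill a call up. It gives the time, the measured TCP pose, the force, the opening and the grip force at its end, in the units of the state.
- env.get_obs(): the state, without advancing time (a new reading comes with each control period).
- viewer.read_camera(name): name is "scene" or "top"; returns (picture, depth): 400x640x3 uint8, blue, green, red; 400x640 float32, m along the optical axis (not along the pixel's ray), 0 where there is no reading.
- viewer.calibration(name): a dict with "K" (3x3 intrinsics, pixels), "T" (4x4, takes a point from camera to world coordinates). Camera axes: x right, y up, looking along -z (the intrinsics and any distortion apply to the point x, -y, -z); pixel columns grow to the right and rows downward; lengths in m; the calibration is good to about 2 mm. A picture is of the moment at which its call begins. calibration takes no time and is no camera call.
- env.sign_off(): hands the job in; it is judged then, once.
The state is a dict: "time_s": time; "qpos": joint angles; "joint_velocities": joint speeds; "effort": joint torques, N m; "tool_pos": TCP position; "tool_rot": TCP orientation; "force": force on the tool from outside, world axes, zero at the start; "wrist_torque": the same for the moment, N m; "grip_width": finger opening in m; "grasp_force": force on a finger pad.
Only numpy, scipy, OpenCV 4.12 (cv2) and the standard library are available. Lean on these libraries where they do the work, as an engineer would, in place of code of your own. Each camera call takes 0.05 s, during which the arm holds its last target. There are 200 camera calls.

## Working session

There is one attempt and no reset: what is moved stays moved. The work goes in short steps, Python scripts to look and compute and a tool call to move; the robot and the scene stay as the last step left them, time stands still between calls to the robot, and variables do not carry over. Pictures are saved under pics/ and viewed, at most 10 in all, crops included, and the job is handed in when it is done.

Besides the shell and the picture viewer there is one more tool, called after "Request:" by a JSON object that holds its "name" and its "arguments". arm_command: Moves the arm, as the interface text tells. Its arguments: {"type":"object","properties":{"series":{"type":"array"},"grip":{"type":"number"},"grip_force":{"type":"number"}},"required":["series"]}

```bash
mkdir -p pics
cat > h.py <<'E'
import numpy as np,cv2
from cell import env,viewer
from scipy.spatial.transform import Rotation as R
def px2w(name,u,v,d):
    c=viewer.calibration(name);K=np.array(c['K']);T=np.array(c['T'])
    x=(u-K[0,2])/K[0,0]*d;y=(v-K[1,2])/K[1,1]*d
    return (T@np.array([x,-y,-d,1]))[:3]
def cloud(name,D):
    c=viewer.calibration(name);K=np.array(c['K']);T=np.array(c['T'])
    v,u=np.mgrid[:D.shape[0],:D.shape[1]]
    P=np.stack([(u-K[0,2])/K[0,0]*D,-(v-K[1,2])/K[1,1]*D,-D],-1)
    return P@T[:3,:3].T+T[:3,3]
E
python3 - <<'E'
from h import *
o=env.get_obs();print(o)
for n in['scene','top']:
    p,d=viewer.read_camera(n);np.savez('/tmp/%s.npz'%n,p=p,d=d);cv2.imwrite('pics/%s0.png'%n,p)
    c=viewer.calibration(n);print(n,c)
E
```

```text
{'time_s': 0.0, 'qpos': array([-68.6903888 ,  18.43898886,  -4.01310781,  83.17765484,
         1.29620262,  78.53833753,  -3.25994106]), 'joint_velocities': array([ 0.01366309, -0.04838663,  0.01535262, -0.03274231, -0.06529807,
        0.11114498, -0.07768709]), 'effort': array([-3.51208701e-04, -4.91308272e+01, -4.03923551e-01, -3.12526667e+01,
       -6.38339692e-02,  4.37212118e-02,  1.76461681e-04]), 'tool_pos': array([0.22754092, 0.60829005, 0.22943784]), 'tool_rot': array([-1.79890319e+02,  7.71171638e-03,  1.59498206e+02]), 'force': array([ 0.44944668,  0.57147257, -0.10744564]), 'wrist_torque': array([0.01890148, 0.07227489, 0.00983523]), 'grasp_force': 0.0, 'grip_width': 0.08695207976522777}
scene {'K': array([[369.43251577,   0.        , 319.99734129],
       [  0.        , 369.43251577, 203.35430058],
       [  0.        ,   0.        ,   1.        ]]), 'T': array([[-0.72807756, -0.42504023,  0.53781398,  1.05145523],
       [ 0.68519962, -0.42822897,  0.58917012,  0.60524661],
       [-0.02011348,  0.79747147,  0.60302131,  0.70385469],
       [ 0.        ,  0.        ,  0.        ,  1.        ]])}
top {'K': array([[505.22420243,   0.        , 316.65224837],
       [  0.        , 505.22420243, 200.5991656 ],
       [  0.        ,   0.        ,   1.        ]]), 'T': array([[ 2.01926895e-02,  9.92831603e-01, -1.17803498e-01,
         3.50131861e-01],
       [-9.99789296e-01,  2.04868087e-02,  1.28617762e-03,
         4.52523712e-02],
       [ 3.69037551e-03,  1.17752705e-01,  9.93036093e-01,
         1.84995832e+00],
       [ 0.00000000e+00,  0.00000000e+00,  0.00000000e+00,
         1.00000000e+00]])}
```

View pics/scene0.png

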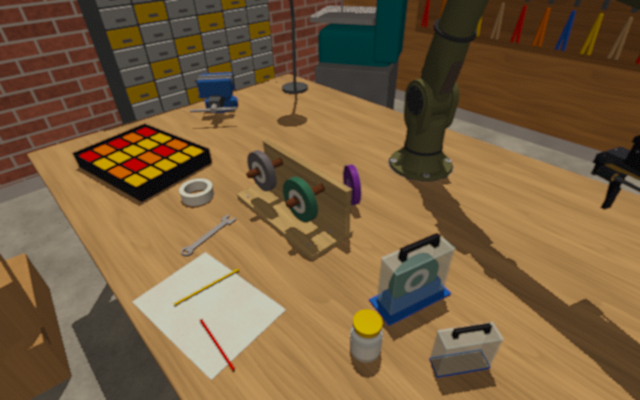

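View pics/top0.png

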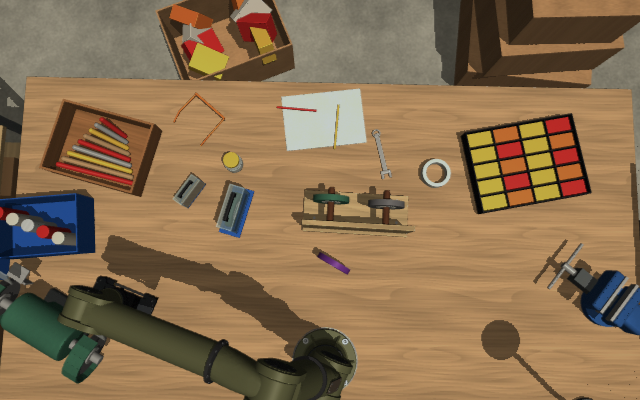

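Scene: the rack is at about (295,200), with the green wheel (300,200) on the near peg, the grey wheel (262,170) on the other, and the case with hood at (412,275). The small hood is at (467,350). Top: the case is at (235,208) with the small hood at (187,190) and the jar at (232,160). The rack's pegs point up the image (+x), green at (331,198) and grey at (386,203).

Run:
```python
from h import *
a=np.load('/tmp/top.npz');b=np.load('/tmp/scene.npz')
c1=cv2.resize(a['p'][145:245,170:420],None,fx=3.2,fy=3.2,interpolation=cv2.INTER_CUBIC)
c2=cv2.resize(b['p'][140:330,230:470],None,fx=3.1,fy=3.1,interpolation=cv2.INTER_CUBIC)
cv2.imwrite('pics/topc.png',c1);cv2.imwrite('pics/scenec.png',c2)
for n,z in(('top',a),('scene',b)):
    P=cloud(n,z['d']);np.save('/tmp/P%s.npy'%n,P)
    # region stats: case+hood & rack
    for lbl,x0,x1,y0,y1,z0,z1 in(('handle?',.3,.75,.1,.35,.155,.2),('rack>.12',.3,.6,-.25,.15,.15,.18)):
        m=(P[...,0]>x0)&(P[...,0]<x1)&(P[...,1]>y0)&(P[...,1]<y1)&(P[...,2]>z0)&(P[...,2]<z1)&(z['d']>0)
        q=P[m]; 
        if len(q): print(n,lbl,len(q),q.mean(0),q.min(0),q.max(0), cv2.minAreaRect(q[:,:2].astype(np.float32)*1000))
```

```text
top handle? 159 [0.52832344 0.33371664 0.17527486] [0.46241824 0.29909882 0.15509364] [0.59861995 0.34982267 0.19090422] ((530.0592041015625, 324.6497497558594), (46.169891357421875, 136.86660766601562), 86.0449447631836)
top rack>.12 826 [ 0.49669822 -0.08621361  0.16483094] [ 0.45688153 -0.24961668  0.15017743] [0.5735376  0.09069672 0.17988398] ((515.5492553710938, -80.87361145019531), (340.5661315917969, 105.60890197753906), 87.71083068847656)
scene handle? 416 [0.53602163 0.33294116 0.17522121] [0.4805026  0.31275401 0.1550816 ] [0.57729193 0.34992759 0.18340406] ((528.6932373046875, 332.12139892578125), (16.267080307006836, 98.54792022705078), 75.40791320800781)
scene rack>.12 1303 [ 0.51752558 -0.06447955  0.16290127] [ 0.46185918 -0.24984099  0.15000075] [0.57800335 0.09020253 0.17996347] ((520.3936767578125, -80.45521545410156), (338.4742431640625, 108.0427474975586), 88.08757019042969)
```

View pics/topc.png

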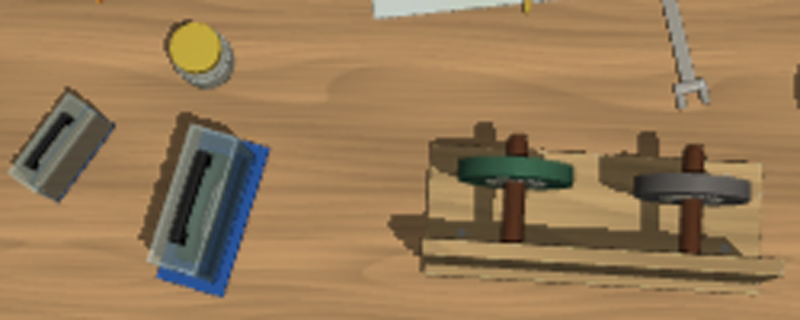

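View pics/scenec.png

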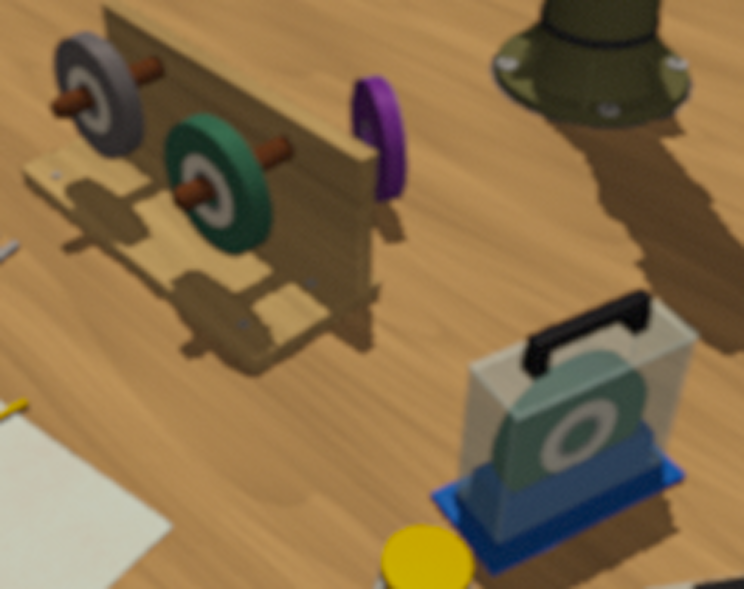

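Crops confirm it: the handle's ends are at top-crop (203,153)/(178,242), the pegs run from (513,240) to (517,137), and the grey peg from (692,250) to (694,147). The board lies nearer to the robot, so the pegs point outward (+x).

Run:
```python
from h import *
a=np.load('/tmp/top.npz');b=np.load('/tmp/scene.npz')
for n,z in(('top',a),('scene',b)):
    P=np.load('/tmp/P%s.npy'%n);p=z['p'].astype(int);d=z['d'];X,Y,Z=P[...,0],P[...,1],P[...,2]
    B,G,Rr=p[...,0],p[...,1],p[...,2]
    box=lambda x0,x1,y0,y1,z0,z1:(X>x0)&(X<x1)&(Y>y0)&(Y<y1)&(Z>z0)&(Z<z1)&(d>0)
    def rep(l,m,lo=2):
        q=P[m]
        if len(q)<5:print(n,l,len(q));return
        r=cv2.minAreaRect((q[:,:2]*1000).astype(np.float32))
        print(n,l,len(q),'mean',np.round(q.mean(0)*1000,1),'zpct',np.round(np.percentile(q[:,2],[5,50,95])*1000),'rect',np.round(r[0],1),np.round(r[1],1),round(r[2],1))
    rep('handle',box(.4,.62,.2,.42,.168,.2)&(p.max(-1)<60))
    rep('handle-nocolor',box(.4,.62,.2,.42,.168,.2))
    rep('smallhandle',box(.45,.7,.40,.55,.08,.2)&(p.max(-1)<60))
    rep('boardtop',box(.35,.6,-.3,.15,.158,.172))
    peg=(Rr>60)&(Rr<150)&(G<0.55*Rr)&(B<.5*Rr)
    rep('pegL',box(.4,.65,-.05,.1,.12,.155)&peg)
    rep('pegR',box(.4,.65,-.25,-.08,.12,.155)&peg)
    rep('green',box(.4,.65,-.1,.12,.05,.22)&(G>1.4*Rr))
    rep('blueflange',box(.4,.7,.2,.5,-.01,.02)&(B>1.8*Rr))
    rep('jarcap',box(.5,.8,.2,.5,.08,.12)&(Rr>150)&(B<80))
```

```text
top handle 125 mean [523.9 335.5 178.6] zpct [172. 179. 186.] rect [524.2 336.3] [14.3 98.7] 74.8
top handle-nocolor 139 mean [524.4 336.1 178.7] zpct [172. 179. 186.] rect [524.9 336.7] [15.5 99.9] 74.8
top smallhandle 67 mean [588.  500.2 119.7] zpct [108. 120. 126.] rect [588.2 500.4] [11.4 69.4] 59.9
top boardtop 660 mean [485.3 -93.3 164.5] zpct [159. 164. 170.] rect [514.6 -98.7] [376.3 104.9] 87.7
top pegL 0
top pegR 0
top green 246 mean [559.4  -3.8 169.5] zpct [119. 177. 190.] rect [561.4  -5.6] [116.7  20.7] 87.7
top blueflange 265 mean [503.  318.1   8.6] zpct [-0.  8. 18.] rect [522.7 330.5] [ 74.5 181.2] 70.5
top jarcap 190 mean [699.1 350.1  95.2] zpct [ 88.  95. 102.] rect [699.5 350.4] [52.1 55.1] 0.6
scene handle 264 mean [533.1 335.1 177.9] zpct [171. 179. 182.] rect [529.6 334.7] [11.2 97.5] 74.9
scene handle-nocolor 359 mean [532.3 333.9 177.7] zpct [170. 179. 182.] rect [528.3 332.4] [16.3 99.4] 75.1
scene smallhandle 224 mean [594.3 498.1 119.5] zpct [108. 122. 124.] rect [593.  498.2] [ 8.  70.5] 56.3
scene boardtop 858 mean [505.  -76.4 164.2] zpct [159. 165. 170.] rect [ 519.5 -101.2] [380.1 107.5] 88.1
scene pegL 82 mean [547.1  -2.2 138.8] zpct [134. 139. 142.] rect [547.1  -3.5] [ 11.6 116.2] 87.6
scene pegR 60 mean [ 538.  -191.6  138.3] zpct [134. 139. 142.] rect [ 539.2 -191.6] [  9.7 114.5] 88.7
scene green 674 mean [570.9  11.6 149. ] zpct [ 86. 158. 187.] rect [551.  -30.1] [169.1  71.8] 58.3
scene blueflange 767 mean [555.4 349.2  10.3] zpct [ 6.  9. 18.] rect [528.2 335.2] [ 77.3 179.5] 73.8
scene jarcap 575 mean [701.5 347.1  95.5] zpct [94. 95. 97.] rect [669.8 357.7] [166.9 121. ] 79.3
```

```bash
cat >> h.py <<'E'
def go(x,y,z,yaw):
    o=env.get_obs();Rt=R.from_euler('xyz',o['tool_rot'],degrees=True)
    s=Rt.inv().apply(np.array([x,y,z])-o['tool_pos'])*1000
    dy=(yaw-o['tool_rot'][2]+180)%360-180
    print('shift',np.round(s,1),'turn',round(-np.radians(dy),3),'t',o['time_s'],np.round(o['force'],1))
E
python3 -c "
from h import *
go(.526,.335,.230,164.8)"
```

```text
shift [-3.753e+02 -1.515e+02 -1.000e-01] turn -0.092 t 0.1 [ 0.5 -1.   0.6]
```

Request:
{"name": "arm_command", "arguments": {"series": [[[-40,-16,0],0],[[-80,-32,0],-0.02],[[-120,-48,0],-0.04],[[-160,-64,0],-0.06],[[-200,-80,0],-0.092]], "grip": -1}}

```text
time_s: 0.6
tool_pos: [0.3879, 0.4623, 0.2302]
tool_rot: [-180.0, -0.0, 164.8]
force: [-0.2, 0.5, 0.1]
grip_width: 0.0868
grasp_force: 0.0
```

```bash
python3 -c "
from h import *
go(.526,.335,.230,164.8)"
```

```text
shift [-166.6  -86.8    0.2] turn 0.001 t 0.6 [-0.2  0.5  0.1]
```

Request:
{"name": "arm_command", "arguments": {"series": [[[-40,-20,0],0],[[-80,-40,0],0],[[-120,-62,0],0],[[-155,-80,0],0],[[-166,-87,0],0]]}}

```text
time_s: 1.1
tool_pos: [0.5281, 0.3308, 0.2301]
tool_rot: [-179.9, 0.1, 164.3]
force: [-0.3, -0.5, -0.2]
grip_width: 0.0873
grasp_force: 0.0
```

Run:
```python
from h import *
go(.526,.335,.162,164.8)
p,d=viewer.read_camera('scene')
cv2.imwrite('pics/s1.png',cv2.resize(p[170:330,330:530],None,fx=3.5,fy=3.5,interpolation=cv2.INTER_CUBIC))
```

```text
shift [ 3.3  3.6 68.1] turn -0.008 t 1.1 [-0.3 -0.5 -0.2]
```

View pics/s1.png

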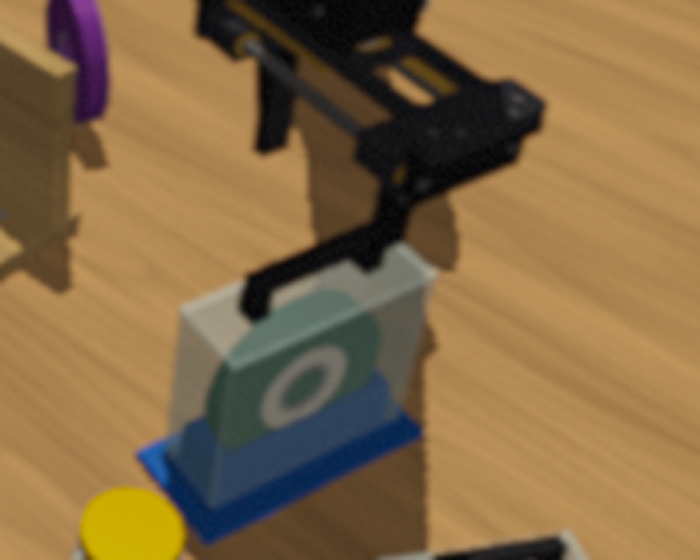

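The fingers (crop (270,130) and (395,200)) straddle the handle (middle (320,265)) from above. Going down and gripping.

Request:
{"name": "arm_command", "arguments": {"series": [[[2,3,15],0],[[3,3,32],0],[[3,3,50],0],[[3,3,66],0],[[3,3,68],0]]}}

```text
time_s: 1.65
tool_pos: [0.519, 0.3411, 0.1591]
tool_rot: [-179.8, -0.2, 165.0]
force: [0.5, 0.2, -0.3]
grip_width: 0.0873
grasp_force: 0.0
```

Request:
{"name": "arm_command", "arguments": {"series": [[[0,0,0],0],[[0,0,0],0],[[0,0,0],0],[[0,0,0],0],[[0,0,0],0]], "grip": 1, "grip_force": 40}}

```text
time_s: 2.15
tool_pos: [0.5225, 0.3401, 0.1632]
tool_rot: [179.9, 0.0, 164.8]
force: [0.4, 0.2, -0.9]
grip_width: 0.0551
grasp_force: 0.0
```

Request:
{"name": "arm_command", "arguments": {"series": [[[0,0,0],0],[[0,0,0],0],[[0,0,0],0],[[0,0,0],0],[[0,0,-5],0]]}}

```text
time_s: 2.65
tool_pos: [0.5217, 0.3395, 0.1669]
tool_rot: [-179.9, -0.1, 164.8]
force: [0.1, 0.1, -0.3]
grip_width: 0.0146
grasp_force: 0.2
```

Request:
{"name": "arm_command", "arguments": {"series": [[[0,0,3],0],[[0,0,3],0],[[0,0,3],0],[[0,0,3],0],[[0,0,0],0]]}}

```text
time_s: 3.15
tool_pos: [0.5222, 0.3399, 0.168]
tool_rot: [180.0, 0.0, 164.8]
force: [-0.3, -0.5, -2.9]
grip_width: 0.0136
grasp_force: 39.8
```

Request:
{"name": "arm_command", "arguments": {"series": [[[0,0,-10],0],[[0,0,-30],0],[[0,0,-60],0],[[0,0,-90],0],[[0,0,-120],0]]}}

```text
time_s: 3.65
tool_pos: [0.5219, 0.34, 0.2886]
tool_rot: [-180.0, -0.0, 164.8]
force: [0.7, 0.3, -2.0]
grip_width: 0.0134
grasp_force: 39.8
```

Request:
{"name": "arm_command", "arguments": {"series": [[[0,0,-15],0],[[0,0,-30],0],[[0,0,-38],0],[[0,0,-38],0],[[0,0,-38],0]]}}

```text
time_s: 4.15
tool_pos: [0.5219, 0.3398, 0.3243]
tool_rot: [-179.9, -0.1, 164.8]
force: [-0.1, -0.0, -3.2]
grip_width: 0.014
grasp_force: 39.8
```

Run:
```python
from h import *
go(.31,.48,.33,164.8)
p,d=viewer.read_camera('scene');cv2.imwrite('pics/s2.png',p[60:360,230:630])
```

```text
shift [241.3  79.6  -5.5] turn -0.001 t 4.15 [-0.1 -0.  -3.2]
```

View pics/s2.png

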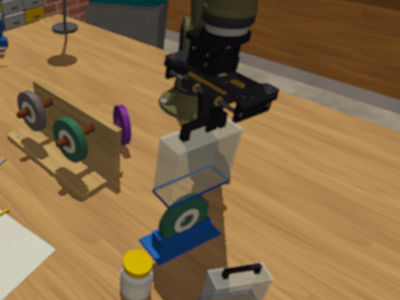

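The hood (crop (200,165)) hangs level and clear of the wheel (185,215). Carrying it to the free spot.

Request:
{"name": "arm_command", "arguments": {"series": [[[30,10,0],0],[[70,23,0],0],[[110,36,0],0],[[150,50,0],0],[[190,63,0],0]]}}

```text
time_s: 4.7
tool_pos: [0.3536, 0.4511, 0.3244]
tool_rot: [-179.9, -0.0, 164.8]
force: [0.7, 0.4, -2.2]
grip_width: 0.0137
grasp_force: 39.8
```

Request:
{"name": "arm_command", "arguments": {"series": [[[30,10,0],0],[[51,17,0],0],[[51,17,0],0],[[51,17,20],0],[[51,17,50],0]]}}

```text
time_s: 5.2
tool_pos: [0.312, 0.4807, 0.2761]
tool_rot: [179.8, 0.1, 164.7]
force: [0.2, -0.7, -2.6]
grip_width: 0.0135
grasp_force: 39.8
```

Request:
{"name": "arm_command", "arguments": {"series": [[[0,0,30],0],[[0,0,60],0],[[0,0,80],0],[[0,0,92],0],[[0,0,98],0]]}}

```text
time_s: 5.7
tool_pos: [0.311, 0.4794, 0.176]
tool_rot: [-179.9, -0.0, 164.7]
force: [1.0, 0.4, -2.4]
grip_width: 0.0134
grasp_force: 39.8
```

Request:
{"name": "arm_command", "arguments": {"series": [[[0,0,3],0],[[0,0,6],0],[[0,0,9],0],[[0,0,9],0],[[0,0,9],0]]}}

```text
time_s: 6.2
tool_pos: [0.3108, 0.4807, 0.169]
tool_rot: [180.0, 0.0, 164.8]
force: [-0.1, 0.6, -2.4]
grip_width: 0.0135
grasp_force: 39.8
```

Down in small steps, watching for the force change.

Request:
{"name": "arm_command", "arguments": {"series": [[[0,0,2],0],[[0,0,4],0],[[0,0,6],0],[[0,0,6],0],[[0,0,6],0]]}}

```text
time_s: 6.7
tool_pos: [0.3107, 0.4804, 0.1625]
tool_rot: [-180.0, -0.0, 164.8]
force: [0.7, 0.5, -2.7]
grip_width: 0.0139
grasp_force: 39.8
```

Request:
{"name": "arm_command", "arguments": {"series": [[[0,0,1],0],[[0,0,2],0],[[0,0,2],0],[[0,0,2],0],[[0,0,2],0]]}}

```text
time_s: 7.2
tool_pos: [0.3107, 0.4805, 0.1606]
tool_rot: [180.0, 0.0, 164.8]
force: [0.2, -0.4, -2.9]
grip_width: 0.0136
grasp_force: 39.8
```

Request:
{"name": "arm_command", "arguments": {"series": [[[0,0,1],0],[[0,0,1],0],[[0,0,1],0],[[0,0,1],0],[[0,0,1],0]]}}

```text
time_s: 7.7
tool_pos: [0.3107, 0.4805, 0.1596]
tool_rot: [180.0, 0.0, 164.8]
force: [-0.1, 0.7, -2.8]
grip_width: 0.0135
grasp_force: 39.8
```

Request:
{"name": "arm_command", "arguments": {"series": [[[0,0,1],0],[[0,0,1],0],[[0,0,1],0],[[0,0,1],0],[[0,0,1],0]]}}

```text
time_s: 8.2
tool_pos: [0.3109, 0.4807, 0.1591]
tool_rot: [180.0, 0.0, 164.8]
force: [0.1, -0.7, 3.0]
grip_width: 0.0136
grasp_force: 39.8
```

Bench contact. Release and rise.

Request:
{"name": "arm_command", "arguments": {"series": [[[0,0,0],0],[[0,0,0],0],[[0,0,0],0],[[0,0,0],0],[[0,0,0],0]], "grip": -1}}

```text
time_s: 8.7
tool_pos: [0.3106, 0.4805, 0.1585]
tool_rot: [180.0, -0.0, 164.8]
force: [-1.0, 0.5, -0.4]
grip_width: 0.0452
grasp_force: 0.0
```

Request:
{"name": "arm_command", "arguments": {"series": [[[0,0,0],0],[[0,0,-10],0],[[0,0,-30],0],[[0,0,-60],0],[[0,0,-90],0]]}}

```text
time_s: 9.2
tool_pos: [0.3106, 0.4803, 0.2501]
tool_rot: [-180.0, -0.0, 164.8]
force: [0.2, 0.8, -0.0]
grip_width: 0.0833
grasp_force: 0.0
```

Run:
```python
from h import *
for n in('top','scene'):
    p,d=viewer.read_camera(n);np.savez('/tmp/%s1.npz'%n,p=p,d=d)
    P=cloud(n,d);X,Y,Z=P[...,0],P[...,1],P[...,2];p=p.astype(int);B,G,Rr=p[...,0],p[...,1],p[...,2]
    gr=(G>1.3*Rr)&(d>0)
    def rep(l,m,c=0):
        q=P[m]
        if len(q)<5:print(n,l,len(q));return
        r=cv2.minAreaRect((q[:,:2]*1000).astype(np.float32))
        print(n,l,len(q),'mean',np.round(q.mean(0)*1000,1),'z',np.round(np.percentile(q[:,2],[3,50,97])*1000),'rect',np.round(r[0],1),np.round(r[1],1),round(r[2],1))
    rep('new top',gr&(abs(X-.52)<.13)&(abs(Y-.335)<.1)&(Z>.11)&(Z<.15))
    rep('new all',gr&(abs(X-.52)<.13)&(abs(Y-.335)<.1)&(Z>.06)&(Z<.15))
    rep('old top',gr&(abs(X-.55)<.1)&(abs(Y)<.1)&(Z>.165)&(Z<.2))
    rep('old all',gr&(abs(X-.55)<.1)&(abs(Y)<.1)&(Z>.05)&(Z<.2))
    rep('hoodhandle',(abs(X-.31)<.1)&(abs(Y-.48)<.1)&(Z>.16)&(Z<.185)&(p.max(-1)<60))
    brd=(abs(Z-.165)<.004)&(X<.5)&(X>.4)&(Y<.12)&(Y>-.32)&(d>0)
    q=P[brd]
    for y0 in(.05,-.0,-.05,-.1,-.15,-.2,-.25):
        s=q[abs(q[:,1]-y0)<.012,0]
        if len(s):print('  board y',y0,len(s),np.round(np.percentile(s,[3,50,97])*1000))
    print('  board yrange',np.round(np.percentile(q[:,1],[.5,99.5])*1000) if len(q) else 0)
go(.526,.335,.2,164.8)
```

```text
top new top 179 mean [523.9 336.2 126.2] z [113. 127. 137.] rect [525.7 336.6] [21.9 97.2] 75.1
top new all 276 mean [522.6 335.1 114.3] z [ 68. 121. 137.] rect [523.9 336.8] [ 22.6 123.5] 75.1
top old top 174 mean [560.9  -4.1 181. ] z [167. 182. 191.] rect [562.   -3.8] [97.5 21. ] 87.4
top old all 252 mean [559.6  -3.9 169.6] z [108. 178. 191.] rect [561.8  -5.7] [116.8  21.2] 87.7
top hoodhandle 50 mean [345.5 469.7 171. ] z [162. 171. 179.] rect [341.5 471.6] [13.2 43. ] 68.6
  board y 0.05 26 [470. 478. 485.]
  board y -0.0 23 [469. 476. 482.]
  board y -0.05 24 [466. 473. 480.]
  board y -0.1 24 [464. 471. 478.]
  board y -0.15 23 [462. 468. 475.]
  board y -0.2 23 [459. 466. 476.]
  board y -0.25 27 [457. 464. 474.]
  board yrange [-284.   91.]
scene new top 411 mean [537.1 334.7 123.6] z [111. 125. 133.] rect [530.7 332.8] [19.9 92.7] 74.0
scene new all 820 mean [542.6 334.6 105.6] z [ 63. 110. 133.] rect [530.3 333. ] [ 20.1 121.4] 74.4
scene old top 285 mean [569.6   3.3 178.4] z [166. 179. 189.] rect [566.7  -3. ] [91.1 22.1] 88.7
scene old all 699 mean [570.6  11.2 148.5] z [ 82. 157. 188.] rect [547.7 -29. ] [174.8  76.3] 61.5
scene hoodhandle 222 mean [326.2 475.8 170.2] z [162. 172. 174.] rect [320.2 476.3] [10.9 97.7] 74.2
  board y 0.05 41 [473. 482. 490.]
  board y -0.0 39 [471. 482. 489.]
  board y -0.05 36 [469. 479. 487.]
  board y -0.1 29 [468. 478. 485.]
  board y -0.15 29 [465. 477. 483.]
  board y -0.2 24 [463. 471. 480.]
  board y -0.25 24 [462. 471. 479.]
  board yrange [-287.   88.]
shift [-245.1  -86.9   54.3] turn -0.001 t 9.3 [0.2 0.2 1.1]
```

```bash
python3 -c "
from h import *
go(.645,-.004,.26,177.7)"
```

```text
shift [-449.2 -382.1   -7.9] turn -0.226 t 9.3 [0.2 0.2 1.1]
```

Request:
{"name": "arm_command", "arguments": {"series": [[[-30,-25,-8],0],[[-66,-56,-8],0],[[-102,-87,-8],0],[[-138,-118,-8],0],[[-174,-148,-8],0]], "grip": -0.38}}

```text
time_s: 9.8
tool_pos: [0.4404, 0.2902, 0.2569]
tool_rot: [180.0, 0.0, 164.8]
force: [0.1, 0.9, -0.8]
grip_width: 0.0617
grasp_force: 0.0
```

Request:
{"name": "arm_command", "arguments": {"series": [[[-36,-31,0],0],[[-72,-62,0],0],[[-108,-93,0],0],[[-144,-124,0],0],[[-175,-150,0],0]]}}

```text
time_s: 10.3
tool_pos: [0.5702, 0.0985, 0.257]
tool_rot: [-180.0, 0.0, 164.7]
force: [0.8, 0.8, -0.2]
grip_width: 0.06
grasp_force: 0.0
```

Request:
{"name": "arm_command", "arguments": {"series": [[[-35,-30,0],-0.08],[[-70,-58,0],-0.16],[[-100,-84,0],-0.226],[[-100,-84,0],-0.226],[[-100,-84,0],-0.226]]}}

```text
time_s: 10.8
tool_pos: [0.6436, -0.0071, 0.2562]
tool_rot: [-180.0, -0.0, 177.6]
force: [0.9, 0.2, -0.0]
grip_width: 0.06
grasp_force: 0.0
```

```bash
python3 -c "
from h import *
go(.645,-.004,.138,177.7)"
```

```text
shift [ -1.4   3.2 118.2] turn -0.003 t 10.8 [ 0.9  0.2 -0. ]
```

Request:
{"name": "arm_command", "arguments": {"series": [[[0,0,30],0],[[0,0,65],0],[[0,0,95],0],[[0,0,115],0],[[0,0,118],0]]}}

```text
time_s: 11.3
tool_pos: [0.641, -0.0034, 0.1356]
tool_rot: [180.0, -0.3, 177.9]
force: [-0.3, 0.4, -0.2]
grip_width: 0.0601
grasp_force: 0.0
```

Request:
{"name": "arm_command", "arguments": {"series": [[[15,0,0],0],[[30,0,0],0],[[42,0,0],0],[[50,0,0],0],[[56,0,0],0]]}}

```text
time_s: 11.8
tool_pos: [0.5877, -0.0028, 0.1398]
tool_rot: [179.9, 0.1, 177.8]
force: [0.1, -0.6, -0.2]
grip_width: 0.0603
grasp_force: 0.0
```

Request:
{"name": "arm_command", "arguments": {"series": [[[6,0,0],0],[[12,0,0],0],[[18,0,0],0],[[24,0,0],0],[[30,0,0],0]]}}

```text
time_s: 12.3
tool_pos: [0.5581, -0.0025, 0.1392]
tool_rot: [180.0, 0.1, 177.7]
force: [4.4, -0.1, 2.6]
grip_width: 0.0601
grasp_force: 1.9
```

Pushing with about 4.4 N as expected. Continue.

Request:
{"name": "arm_command", "arguments": {"series": [[[6,0,0],0],[[12,0,0],0],[[18,0,0],0],[[24,0,0],0],[[30,0,0],0]]}}

```text
time_s: 12.8
tool_pos: [0.5272, -0.0015, 0.1386]
tool_rot: [-180.0, 0.0, 177.7]
force: [5.3, -0.4, 2.4]
grip_width: 0.0601
grasp_force: 2.0
```

Request:
{"name": "arm_command", "arguments": {"series": [[[3,0,0],0],[[5,0,0],0],[[7,0,0],0],[[9,0,0],0],[[9,0,0],0]]}}

```text
time_s: 13.3
tool_pos: [0.5181, -0.0011, 0.1384]
tool_rot: [-180.0, -0.1, 177.7]
force: [2.3, -0.9, 1.1]
grip_width: 0.0598
grasp_force: 1.2
```

Request:
{"name": "arm_command", "arguments": {"series": [[[2,0,0],0],[[4,0,0],0],[[6,0,0],0],[[6,0,0],0],[[6,0,0],0]]}}

```text
time_s: 13.8
tool_pos: [0.5166, -0.001, 0.1387]
tool_rot: [-180.0, 0.5, 177.7]
force: [14.2, -1.9, -8.2]
grip_width: 0.0597
grasp_force: 7.5
```

Request:
{"name": "arm_command", "arguments": {"series": [[[-15,0,0],0],[[-35,0,0],0],[[-60,0,0],0],[[-80,0,0],0],[[-80,0,14],0]]}}

```text
time_s: 14.3
tool_pos: [0.5942, -0.004, 0.1247]
tool_rot: [-180.0, 0.1, 177.7]
force: [0.5, -0.2, 0.2]
grip_width: 0.0599
grasp_force: 0.0
```

Request:
{"name": "arm_command", "arguments": {"series": [[[0,0,0],0],[[0,0,0],0],[[0,0,0],0],[[0,0,0],0],[[0,0,0],0]], "grip": 1, "grip_force": 4}}

```text
time_s: 14.8
tool_pos: [0.5921, -0.0072, 0.1249]
tool_rot: [-179.8, -0.0, 177.7]
force: [-0.8, -8.0, -0.0]
grip_width: 0.0285
grasp_force: 4.0
```

Request:
{"name": "arm_command", "arguments": {"series": [[[0,0,0],0],[[0,0,0],0],[[0,0,0],0],[[0,0,0],0],[[0,0,0],0]]}}

```text
time_s: 15.3
tool_pos: [0.592, -0.009, 0.1249]
tool_rot: [-179.7, -0.0, 177.5]
force: [-1.1, -7.6, 0.9]
grip_width: 0.0255
grasp_force: 4.0
```

Request:
{"name": "arm_command", "arguments": {"series": [[[0,-6,0],0],[[0,-6,0],0],[[0,-6,0],0],[[0,-6,0],0],[[0,-6,0],0]]}}

```text
time_s: 15.8
tool_pos: [0.5921, -0.0098, 0.1248]
tool_rot: [180.0, -0.0, 177.7]
force: [-2.2, 0.1, 2.7]
grip_width: 0.0237
grasp_force: 4.0
```

Request:
{"name": "arm_command", "arguments": {"series": [[[0,0,0],0],[[0,0,0],0],[[0,0,0],0],[[0,0,0],0],[[0,0,0],0]]}}

```text
time_s: 16.3
tool_pos: [0.5922, -0.0098, 0.1246]
tool_rot: [180.0, -0.0, 177.7]
force: [-4.8, 0.2, 4.5]
grip_width: 0.024
grasp_force: 4.0
```

Peg axis found by touch: y = -9.8 mm at x = 0.592. Now to the new wheel.

Request:
{"name": "arm_command", "arguments": {"series": [[[0,0,0],0],[[0,0,0],0],[[0,0,0],0],[[0,0,0],0],[[0,0,-30],0]], "grip": -1}}

```text
time_s: 16.8
tool_pos: [0.5896, -0.0099, 0.1508]
tool_rot: [-179.9, -0.4, 177.7]
force: [-0.2, 0.0, -0.2]
grip_width: 0.0556
grasp_force: 0.0
```

Request:
{"name": "arm_command", "arguments": {"series": [[[0,0,-30],0],[[0,0,-60],0],[[0,0,-90],0],[[0,0,-90],0],[[0,0,-90],0]]}}

```text
time_s: 17.3
tool_pos: [0.5928, -0.0101, 0.245]
tool_rot: [180.0, 0.1, 177.7]
force: [-1.5, 0.6, -0.6]
grip_width: 0.086
grasp_force: 0.0
```

```bash
python3 -c "
from h import *
go(.525,.337,.245,164.8)"
```

```text
shift [ 81.6 344.1  -0. ] turn 0.225 t 17.3 [-1.5  0.6 -0.6]
```

Request:
{"name": "arm_command", "arguments": {"series": [[[9,40,0],0.04],[[18,80,0],0.09],[[28,120,0],0.135],[[38,160,0],0.18],[[48,200,0],0.225]]}}

```text
time_s: 17.8
tool_pos: [0.5511, 0.193, 0.2427]
tool_rot: [-179.9, -0.1, 164.7]
force: [0.5, 0.6, -0.2]
grip_width: 0.087
grasp_force: 0.0
```

```bash
python3 -c "
from h import *
go(.525,.337,.119,164.8)"
```

```text
shift [ 62.8 132.2 123.6] turn -0.001 t 17.8 [ 0.5  0.6 -0.2]
```

Request:
{"name": "arm_command", "arguments": {"series": [[[20,40,0],0],[[40,80,0],0],[[60,120,0],0],[[63,132,0],0],[[63,132,0],0]]}}

```text
time_s: 18.3
tool_pos: [0.5242, 0.3382, 0.2422]
tool_rot: [-179.9, -0.1, 165.1]
force: [0.8, -0.2, 0.6]
grip_width: 0.0864
grasp_force: 0.0
```

Request:
{"name": "arm_command", "arguments": {"series": [[[0,0,30],0],[[0,0,65],0],[[0,0,100],0],[[0,0,123],0],[[0,0,123],0]]}}

```text
time_s: 18.8
tool_pos: [0.5244, 0.331, 0.1168]
tool_rot: [-179.5, -0.3, 164.6]
force: [0.1, -0.5, -0.7]
grip_width: 0.0868
grasp_force: 0.0
```

Request:
{"name": "arm_command", "arguments": {"series": [[[0,0,0],0],[[0,0,0],0],[[0,0,0],0],[[0,0,0],0],[[0,0,0],0]], "grip": 0.45, "grip_force": 10}}

```text
time_s: 19.3
tool_pos: [0.5264, 0.3359, 0.1224]
tool_rot: [179.9, 0.0, 164.8]
force: [0.0, 0.6, 0.1]
grip_width: 0.0549
grasp_force: 0.0
```

```bash
python3 -c "
from h import *
go(.525,.337,.119,164.8)"
```

```text
shift [1.7 0.7 3.4] turn 0.001 t 19.3 [0.  0.6 0.1]
```

Close gently first so the arm centres on the wheel, then see the forces.

Request:
{"name": "arm_command", "arguments": {"series": [[[0,0,3],0],[[0,0,3],0],[[0,0,3],0],[[0,0,3],0],[[0,0,3],0]], "grip": 1, "grip_force": 5}}

```text
time_s: 19.8
tool_pos: [0.5261, 0.3353, 0.1185]
tool_rot: [-180.0, -0.0, 164.8]
force: [-0.4, -1.1, 1.1]
grip_width: 0.0204
grasp_force: 5.0
```

Request:
{"name": "arm_command", "arguments": {"series": [[[0,0,0],0],[[0,0,0],0],[[0,0,0],0],[[0,0,0],0],[[0,0,0],0]]}}

```text
time_s: 20.3
tool_pos: [0.5261, 0.3355, 0.1185]
tool_rot: [-180.0, -0.0, 164.8]
force: [-0.4, -0.1, 0.3]
grip_width: 0.02
grasp_force: 5.0
```

Request:
{"name": "arm_command", "arguments": {"series": [[[0,0,0],0],[[0,0,0],0],[[0,0,0],0],[[0,0,-4],0],[[0,0,-12],0]], "grip_force": 55}}

```text
time_s: 20.8
tool_pos: [0.5248, 0.3355, 0.1291]
tool_rot: [-179.9, -0.1, 164.9]
force: [0.3, -0.1, -5.3]
grip_width: 0.0196
grasp_force: 54.8
```

Request:
{"name": "arm_command", "arguments": {"series": [[[0,0,-25],0],[[0,0,-55],0],[[0,0,-85],0],[[0,0,-110],0],[[0,0,-120],0]]}}

```text
time_s: 21.3
tool_pos: [0.527, 0.3366, 0.2538]
tool_rot: [179.8, 0.2, 164.8]
force: [0.5, 0.2, -6.0]
grip_width: 0.0194
grasp_force: 54.8
```

```bash
python3 -c "
from h import *
go(.68,.05,.25,87.7)"
```

```text
shift [-222.6 -236.7    3.5] turn 1.346 t 21.3 [ 0.5  0.2 -6. ]
```

Request:
{"name": "arm_command", "arguments": {"series": [[[-20,-20,0],0.12],[[-45,-47,0],0.26],[[-70,-74,0],0.4],[[-95,-101,0],0.54],[[-120,-127,0],0.68]]}}

```text
time_s: 21.8
tool_pos: [0.6086, 0.1803, 0.2494]
tool_rot: [-179.9, -0.0, 125.6]
force: [0.5, 0.9, -5.6]
grip_width: 0.0198
grasp_force: 54.7
```

```bash
python3 -c "
from h import *
go(.68,.05,.25,87.7)"
```

```text
shift [-147.5  -17.7   -0.7] turn 0.661 t 21.8 [ 0.5  0.9 -5.6]
```

Request:
{"name": "arm_command", "arguments": {"series": [[[-40,-8,0],0.14],[[-82,-18,0],0.28],[[-124,-30,0],0.42],[[-165,-44,0],0.56],[[-198,-54,0],0.661]]}}

```text
time_s: 22.3
tool_pos: [0.6808, -0.0138, 0.2494]
tool_rot: [-179.9, 0.1, 87.6]
force: [0.3, -0.4, -5.6]
grip_width: 0.0196
grasp_force: 54.7
```

Request:
{"name": "arm_command", "arguments": {"series": [[[0,0,10],0],[[0,0,30],0],[[0,0,50],0],[[0,0,60],0],[[0,0,60],0]]}}

```text
time_s: 22.8
tool_pos: [0.6793, -0.0096, 0.1877]
tool_rot: [-179.7, 0.0, 88.0]
force: [0.7, 0.4, -5.2]
grip_width: 0.0196
grasp_force: 54.9
```

Run:
```python
from h import *
go(.68,-.0133,.1785,87.7)
o=env.get_obs();print(o['tool_pos'],o['tool_rot'])
for n in('top','scene'):
    p,d=viewer.read_camera(n);np.savez('/tmp/%s2.npz'%n,p=p,d=d)
    if n=='scene':cv2.imwrite('pics/s3.png',cv2.resize(p[60:300,180:480],None,fx=2.4,fy=2.4,interpolation=cv2.INTER_CUBIC))
    def ana(l,p,d,x0,x1):
        P=cloud(n,d);X,Y,Z=P[...,0],P[...,1],P[...,2];p=p.astype(int);B,G,Rr=p[...,0],p[...,1],p[...,2]
        m=(G>1.3*Rr)&(d>0)&(X>x0)&(X<x1)&(abs(Y+.01)<.09)&(Z>.04)&(Z<.21)
        q=P[m];q=q@R.from_euler('z',2.3,degrees=True).as_matrix().T
        # outer rim points, circle fit in (y,z)
        yz=q[:,1:]; c=np.median(yz,0);h=cv2.convexHull((yz*1000).astype(np.float32))[:,0]
        (cx,cy),r=cv2.minEnclosingCircle((yz*1000).astype(np.float32))
        print(n,l,len(q),'circle',round(cx,1),round(cy,1),round(r,1),'ypct',np.round(np.percentile(yz[:,0],[1,99])*1000,1),'zpct',np.round(np.percentile(yz[:,1],[1,99])*1000,1),'x',np.round(np.percentile(q[:,0],[5,95])*1000,1))
    z=np.load('/tmp/%s1.npz'%n);ana('old',z['p'],z['d'],.54,.59)
    ana('new',p,d,.63,.72)
```

```text
shift [-3.6  0.8  9.2] turn 0.006 t 22.8 [ 0.7  0.4 -5.2]
[ 0.67934145 -0.00962707  0.18772017] [-1.79716024e+02  9.41048036e-03  8.80477623e+01]
top old 252 circle 17.1 137.5 60.1 ypct [-41.   74.7] zpct [ 98.4 192.4] x [551.5 569.6]
top new 18 circle 19.7 149.7 60.9 ypct [-39.2  78.8] zpct [136.1 171.1] x [666.2 682.5]
scene old 691 circle 18.9 132.6 60.3 ypct [-36.3  76.3] zpct [ 78.6 188.7] x [557.7 575.9]
scene new 644 circle 24.8 150.4 59.7 ypct [-29.4  79. ] zpct [ 94.8 205.6] x [674.8 692.2]
```

View pics/s3.png

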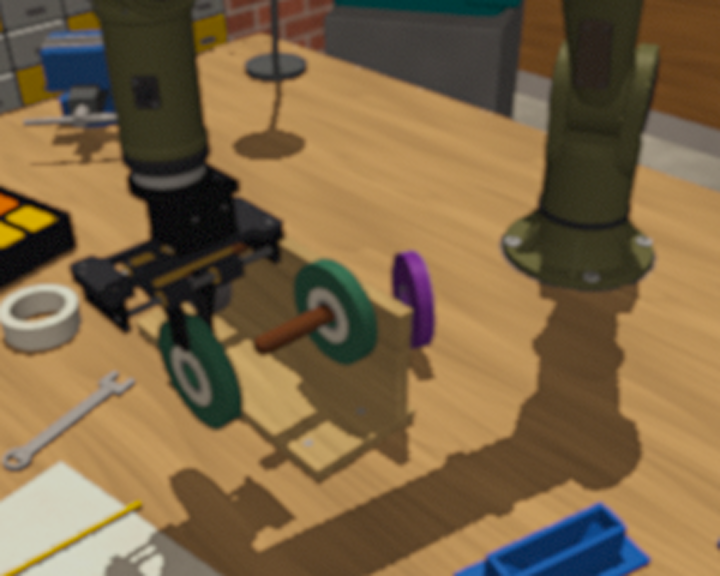

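Scene crop: the new wheel (200,370) is held level in front of the peg tip (262,340), and the old wheel (335,310) is home against the board. Settle to the insertion height, then verify.

Request:
{"name": "arm_command", "arguments": {"series": [[[0,0,5],0],[[0,0,10],0],[[0,0,10],0],[[0,0,10],0],[[0,0,10],0]]}}

```text
time_s: 23.4
tool_pos: [0.6811, -0.0104, 0.1808]
tool_rot: [180.0, -0.0, 88.0]
force: [-0.0, 0.1, -5.4]
grip_width: 0.0195
grasp_force: 54.8
```

Run:
```python
from h import *
go(.68,-.0133,.1785,87.7)
for n in('top','scene'):
    p,d=viewer.read_camera(n)
    def ana(l,p,d,x0,x1):
        P=cloud(n,d);X,Y,Z=P[...,0],P[...,1],P[...,2];p=p.astype(int);B,G,Rr=p[...,0],p[...,1],p[...,2]
        m=(G>1.3*Rr)&(d>0)&(X>x0)&(X<x1)&(abs(Y+.01)<.09)&(Z>.04)&(Z<.21)
        q=P[m]@R.from_euler('z',2.3,degrees=True).as_matrix().T
        yz=(q[:,1:]*1000).astype(np.float32)
        c,r=cv2.minEnclosingCircle(yz);pc=np.percentile(yz,[1,99],axis=0)
        A=np.c_[q[:,1:],np.ones(len(q))];k=np.linalg.lstsq(A,q[:,0],rcond=None)[0]
        print(n,l,len(q),'circle',np.round(c,1),round(r,1),'mid',pc.mean(0),'plane slopes y,z',np.round(k[:2],3))
    z=np.load('/tmp/%s1.npz'%n);ana('old',z['p'],z['d'],.54,.59)
    ana('new',p,d,.63,.72)
```

```text
shift [-2.9 -1.   2.3] turn 0.005 t 23.4 [-0.   0.1 -5.4]
top old 252 circle [ 17.1 137.5] 60.1 mid [ 16.87997089 145.38154896] plane slopes y,z [0.003 0.12 ]
top new 16 circle [ 20.2 144.6] 60.0 mid [ 20.00221815 147.93446045] plane slopes y,z [-0.002  0.133]
scene old 691 circle [ 18.9 132.6] 60.3 mid [ 20.02067146 133.66124878] plane slopes y,z [-0.067 -0.071]
scene new 650 circle [ 24.8 145.8] 64.1 mid [ 24.65033492 142.81476681] plane slopes y,z [-0.063 -0.05 ]
```

Request:
{"name": "arm_command", "arguments": {"series": [[[-4,-4,2],0.005],[[-4,-12,2],0.005],[[-4,-24,2],0.005],[[-4,-36,2],0.005],[[-4,-44,2],0.005]]}}

```text
time_s: 24.0
tool_pos: [0.6354, -0.0132, 0.1786]
tool_rot: [-180.0, -0.0, 87.7]
force: [0.0, -0.0, -5.7]
grip_width: 0.0198
grasp_force: 54.8
```

Request:
{"name": "arm_command", "arguments": {"series": [[[0,-4,0],0],[[0,-8,0],0],[[0,-12,0],0],[[0,-16,0],0],[[0,-20,0],0]]}}

```text
time_s: 24.5
tool_pos: [0.6167, -0.0121, 0.1785]
tool_rot: [180.0, 0.0, 87.7]
force: [0.5, 0.8, -6.8]
grip_width: 0.0197
grasp_force: 54.8
```

Run:
```python
from h import *
o=env.get_obs();print(o['force'],o['wrist_torque'])
x=o['tool_pos'][0];go(.575,-.0098-.04*(.575-.592)-.001,.1785,87.7);print(-.0098-.04*(x-.592),o['tool_pos'])
```

```text
[ 0.47426294  0.79974811 -6.76118924] [-0.09997161  0.07096382  0.00052797]
shift [  0.3 -41.7   0. ] turn 0.0 t 24.5 [ 0.5  0.8 -6.8]
-0.010787483092315173 [ 0.61668708 -0.01213749  0.17853193]
```

Request:
{"name": "arm_command", "arguments": {"series": [[[0,-4,0],0],[[0,-8,0],0],[[0,-12,0],0],[[0,-16,0],0],[[0,-20,0],0]]}}

```text
time_s: 25.0
tool_pos: [0.5965, -0.0113, 0.1786]
tool_rot: [180.0, -0.0, 87.7]
force: [0.2, 0.1, -5.4]
grip_width: 0.0197
grasp_force: 54.8
```

Request:
{"name": "arm_command", "arguments": {"series": [[[0,0,0],0],[[0,0,0],0],[[0,0,0],0],[[0,0,0],0],[[0,0,0],0]]}}

```text
time_s: 25.5
tool_pos: [0.597, -0.0113, 0.1785]
tool_rot: [180.0, 0.0, 87.7]
force: [0.6, -0.9, -6.2]
grip_width: 0.0194
grasp_force: 54.8
```

Free on the peg with no contact. Go on 22 mm, then lower gently.

Request:
{"name": "arm_command", "arguments": {"series": [[[0,-5,0],0],[[0,-10,0],0],[[0,-15,0],0],[[0,-20,0],0],[[0,-22,0],0]]}}

```text
time_s: 26.0
tool_pos: [0.5742, -0.0103, 0.1786]
tool_rot: [-180.0, -0.0, 87.7]
force: [0.3, -0.6, -5.9]
grip_width: 0.0196
grasp_force: 54.8
```

Request:
{"name": "arm_command", "arguments": {"series": [[[0,0,1],0],[[0,0,2],0],[[0,0,3],0],[[0,0,3],0],[[0,0,3],0]]}}

```text
time_s: 26.5
tool_pos: [0.5749, -0.0104, 0.1755]
tool_rot: [-180.0, 0.0, 87.7]
force: [-1.1, 0.1, -5.8]
grip_width: 0.0198
grasp_force: 54.8
```

Request:
{"name": "arm_command", "arguments": {"series": [[[0,0,1],0],[[0,0,1],0],[[0,0,1],0],[[0,0,1],0],[[0,0,1],0]]}}

```text
time_s: 27.0
tool_pos: [0.575, -0.0103, 0.1746]
tool_rot: [180.0, -0.0, 87.7]
force: [0.2, 0.5, -5.1]
grip_width: 0.0192
grasp_force: 54.8
```

Request:
{"name": "arm_command", "arguments": {"series": [[[0,0,1],0],[[0,0,1],0],[[0,0,1],0],[[0,0,1],0],[[0,0,1],0]]}}

```text
time_s: 27.5
tool_pos: [0.5751, -0.0103, 0.1744]
tool_rot: [180.0, -0.0, 87.7]
force: [-2.1, -0.0, 5.0]
grip_width: 0.0193
grasp_force: 54.9
```

Request:
{"name": "arm_command", "arguments": {"series": [[[0,0,1],0],[[0,0,1],0],[[0,0,1],0],[[0,0,1],0],[[0,0,1],0]]}}

```text
time_s: 28.0
tool_pos: [0.5752, -0.0103, 0.1744]
tool_rot: [179.9, -0.1, 87.7]
force: [-4.5, 0.5, 10.1]
grip_width: 0.0197
grasp_force: 54.9
```

Resting on the peg. Open partway and rise.

Request:
{"name": "arm_command", "arguments": {"series": [[[0,0,-1.5],0],[[0,0,-1.5],0],[[0,0,-1.5],0],[[0,0,-1.5],0],[[0,0,-1.5],0]], "grip": -0.03, "grip_force": 10}}

```text
time_s: 28.5
tool_pos: [0.5748, -0.0104, 0.1738]
tool_rot: [-180.0, 0.0, 87.7]
force: [0.7, 0.4, -0.0]
grip_width: 0.0435
grasp_force: 0.0
```

Request:
{"name": "arm_command", "arguments": {"series": [[[0,0,0],0],[[0,0,-5],0],[[0,0,-20],0],[[0,0,-50],0],[[0,0,-80],0]]}}

```text
time_s: 29.0
tool_pos: [0.5748, -0.0105, 0.256]
tool_rot: [180.0, 0.0, 87.7]
force: [0.5, -0.2, 0.9]
grip_width: 0.0447
grasp_force: 0.0
```

Run:
```python
from h import *
go(.65,-.012,.25,177.7)
p,d=viewer.read_camera('scene');cv2.imwrite('pics/s4.png',cv2.resize(p[90:290,200:500],None,fx=2.4,fy=2.4,interpolation=cv2.INTER_CUBIC))
```

```text
shift [ 1.5 75.2  6. ] turn -1.571 t 29.0 [ 0.5 -0.2  0.9]
```

View pics/s4.png

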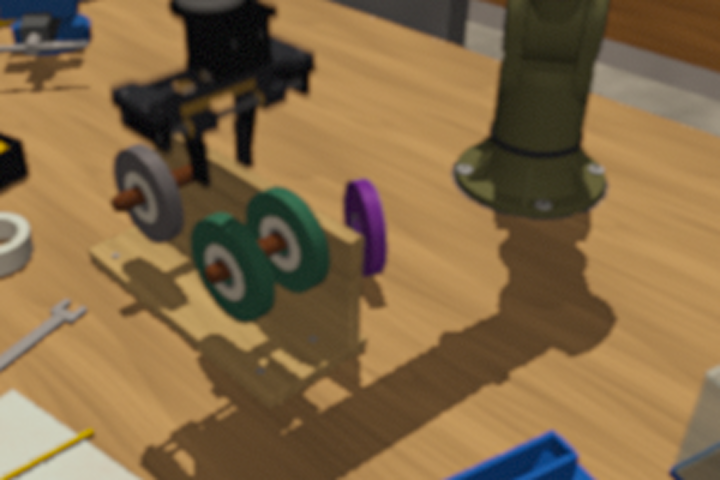

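The new wheel (crop (232,268)) hangs on the peg in front of the old one (288,238). Now turn and push both home.

Request:
{"name": "arm_command", "arguments": {"series": [[[0,20,0],-0.14],[[0,40,0],-0.28],[[0,60,0],-0.42],[[1,75,0],-0.56],[[1,78,0],-0.7]], "grip": -0.38}}

```text
time_s: 29.55
tool_pos: [0.6545, -0.0123, 0.2547]
tool_rot: [180.0, 0.1, 128.2]
force: [-0.2, -0.3, 0.7]
grip_width: 0.0599
grasp_force: 0.0
```

Request:
{"name": "arm_command", "arguments": {"series": [[[0,0,0],-0.14],[[0,0,0],-0.28],[[0,0,0],-0.42],[[0,0,0],-0.56],[[0,0,0],-0.7]]}}

```text
time_s: 30.05
tool_pos: [0.6532, -0.0125, 0.2554]
tool_rot: [180.0, 0.1, 168.3]
force: [0.1, 0.4, -0.4]
grip_width: 0.0596
grasp_force: 0.0
```

Request:
{"name": "arm_command", "arguments": {"series": [[[0,0,0],-0.1],[[0,0,0],-0.17],[[0,0,0],-0.17],[[0,0,0],-0.17],[[0,0,0],-0.17]]}}

```text
time_s: 30.55
tool_pos: [0.653, -0.0125, 0.2545]
tool_rot: [180.0, 0.0, 177.6]
force: [-0.4, -0.5, 1.0]
grip_width: 0.0603
grasp_force: 0.0
```

```bash
python3 -c "
from h import *
go(.653,-.012,.138,177.7)"
```

```text
shift [1.000e-01 5.000e-01 1.165e+02] turn -0.002 t 30.55 [-0.4 -0.5  1. ]
```

Request:
{"name": "arm_command", "arguments": {"series": [[[0,0,30],0],[[0,0,65],0],[[0,0,95],0],[[0,0,114],0],[[0,0,116],0]]}}

```text
time_s: 31.05
tool_pos: [0.6508, -0.0123, 0.1349]
tool_rot: [-180.0, -0.3, 177.6]
force: [0.7, -0.3, 0.2]
grip_width: 0.06
grasp_force: 0.0
```

Request:
{"name": "arm_command", "arguments": {"series": [[[10,0,0],0],[[25,0,0],0],[[40,0,0],0],[[48,0,0],0],[[54,0,0],0]]}}

```text
time_s: 31.55
tool_pos: [0.5991, -0.0103, 0.1398]
tool_rot: [180.0, 0.2, 177.7]
force: [0.5, 0.5, 0.4]
grip_width: 0.06
grasp_force: 0.0
```

Request:
{"name": "arm_command", "arguments": {"series": [[[6,0,0],0],[[12,0,0],0],[[18,0,0],0],[[24,0,0],0],[[30,0,0],0]]}}

```text
time_s: 32.05
tool_pos: [0.5705, -0.0092, 0.1394]
tool_rot: [180.0, 0.3, 177.7]
force: [4.5, -0.2, 4.1]
grip_width: 0.0602
grasp_force: 2.6
```

Request:
{"name": "arm_command", "arguments": {"series": [[[5,0,0],0],[[10,0,0],0],[[15,0,0],0],[[20,0,0],0],[[25,0,0],0]]}}

```text
time_s: 32.55
tool_pos: [0.5453, -0.0082, 0.1392]
tool_rot: [180.0, 0.2, 177.7]
force: [5.6, -0.5, 3.5]
grip_width: 0.0601
grasp_force: 2.6
```

Request:
{"name": "arm_command", "arguments": {"series": [[[3,0,0],0],[[6,0,0],0],[[8,0,0],0],[[10,0,0],0],[[12,0,0],0]]}}

```text
time_s: 33.05
tool_pos: [0.5363, -0.0077, 0.1392]
tool_rot: [-180.0, 0.6, 177.7]
force: [18.0, -1.6, -4.2]
grip_width: 0.0599
grasp_force: 9.3
```

Request:
{"name": "arm_command", "arguments": {"series": [[[0,0,0],0],[[2,0,0],0],[[3,0,0],0],[[3,0,0],0],[[3,0,0],0]]}}

```text
time_s: 33.55
tool_pos: [0.5365, -0.0078, 0.1396]
tool_rot: [-180.0, 1.0, 177.7]
force: [22.8, -1.6, -7.5]
grip_width: 0.0598
grasp_force: 11.5
```

Home (x = 0.5365, as predicted). Back out, rise and check.

Request:
{"name": "arm_command", "arguments": {"series": [[[-10,0,0],0],[[-35,0,0],0],[[-65,0,0],0],[[-95,0,0],0],[[-115,0,0],0]]}}

```text
time_s: 34.05
tool_pos: [0.6431, -0.0118, 0.1361]
tool_rot: [-180.0, -0.3, 177.7]
force: [-0.9, 0.2, 0.0]
grip_width: 0.0597
grasp_force: 0.0
```

Request:
{"name": "arm_command", "arguments": {"series": [[[0,0,-40],0],[[0,0,-80],0],[[0,0,-120],0],[[0,0,-150],0],[[0,0,-150],0]]}}

```text
time_s: 34.55
tool_pos: [0.6442, -0.0123, 0.292]
tool_rot: [179.9, 0.2, 177.7]
force: [0.4, -0.3, -0.2]
grip_width: 0.06
grasp_force: 0.0
```

Run:
```python
from h import *
p,d=viewer.read_camera('scene');cv2.imwrite('pics/s5.png',cv2.resize(p[60:400,180:640],None,fx=1.7,fy=1.7,interpolation=cv2.INTER_CUBIC))
```

```text
(no output)
```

View pics/s5.png

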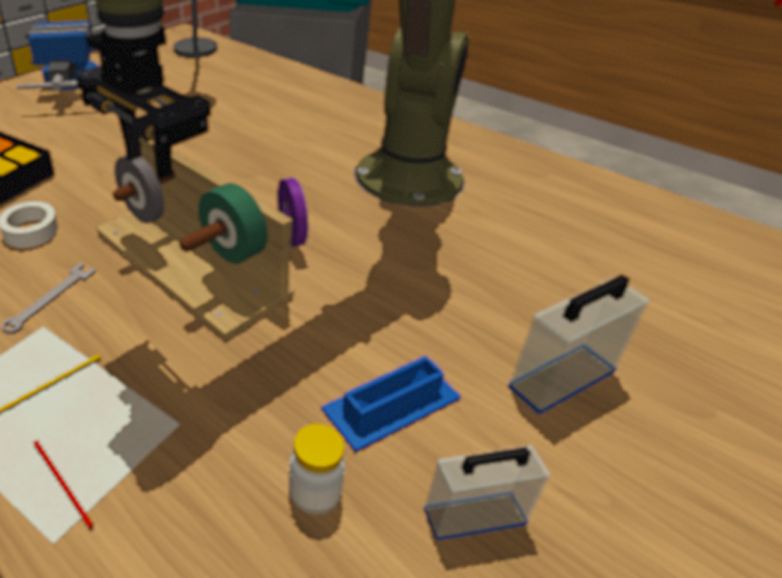

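Both green wheels sit together at the board (crop (232,222)). The hood stands upright at (580,345), and the grey wheel, wrench, jar and tape are where they were.

```bash
python3 -c "
from h import *
print(env.sign_off())"
```

```text
the job is handed in; nothing more can be done
None
```

I handed the job in at about 35 s: the hood stands upright on the bench, both green wheels are pushed home on their peg, and the last picture shows nothing else disturbed. No verdict came back.

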